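# Draw up the pull-out shelf's end board with its cam lock

### The arm

A 6-joint arm with a two-finger parallel gripper is mounted at the origin on the work surface. World frame = base frame: x ahead of the robot, y to its left, z up, the work surface at z = 0. Lengths are in mm, angles in degrees, forces in N, time in s.
With the tool pointing down it reaches from about 350 to 850 mm from the base axis. Payload 8.1 kg.
Tool frame: the origin (TCP) lies at the very end of the fingers, on their centre line; the grasp point (between the pads) lies 19 mm behind it (r.grip_point_offset is the distance from the TCP to the grasp point, in mm); z points along the fingers, y is the line along which they close (so a half turn about z gives the same grasp; the last joint's range is limited). The gripper opens to 85 mm and grips with 20 to 120 N. Pads are 22 mm wide; open, the fingers measure 114 mm over their backs; the gripper's body (76 mm by 85 mm) begins 54 mm behind the grasp point. The pads swing forward as they close: fully open they stand 13 mm farther back than shut.
Start: joints at [64.378, 7.471, 85.268, -0, 87.261, -4.893], TCP at [212.354, 561.169, 191.892] pointing down, gripper open.
Joint ranges: [-169.43, 169.43], [-51.17, 129.36], [1.28, 143.12], [-76.62, 256.62], [0, 156.53], [-152.29, 152.29]. Speed limits (degrees/s): [136.94, 136.94, 159.86, 180, 180, 180].

### API

Orientations are given as [roll, pitch, yaw] about the fixed x, y, z axes, in that order (R = Rz(yaw) Ry(pitch) Rx(roll)).
In Python, from bench import status, eyes, r gives the robot as it stands.
- The arm moves only by the shell command python3 -m handwheel 'ROWS' [FORCE]. ROWS is a JSON object whose one key "series" holds a list that holds one entry, the list of rows, each a list of 7 numbers: the shift along the tool's x, y, z in cm, then the turn, a rotation vector about the tool's x, y, z in rad, then the opening, from 0 (shut) to 1 (fully open). In form: {"series": [[[tx, ty, tz, rx, ry, rz, claw], ...]]}. A call has 1 to 12 rows; each row is the pose to reach, as a shift and turn from the pose commanded when the call began, along the tool's axes at that moment; what a row does not reach only later rows make up. A row lasts 1/8 s, in which the tool goes at most 62.5 mm and 10.7 degrees, less where a joint would pass 70% of its speed; a pose out of reach is approached as far as the arm can. A call with a gripper value outside its range is refused whole. The fingers move at their own pace and stop on an object; FORCE is the grip in N (left out, the last holds). Time passes only in rows, so rows that repeat a pose let the fingers close. It gives the time, the measured TCP pose, the force, the opening and the grip force at its end, in the units of the state.
- status.sense(): the state, without advancing time (a new reading comes with each control period).
- eyes.snapshot(name): name is "scene" or "side" or "wrist"; returns a dict with "img" (480x640x3 uint8, red, green, blue), "mtx" (3x3 intrinsics, pixels), "R" (3x3) and "t" (3): a world point X has camera coordinates R X + t. Camera axes: x right, y down, z forward; pixel columns grow to the right and rows downward; lengths in mm; the calibration is good to about 2 mm. A picture is of the moment at which its call begins. There is no depth.
- r.hand_in(): hands the job in; it is judged then, once.
The state is a dict: "time": time; "joint_pos": joint angles; "qd": joint speeds; "joint_efforts": joint torques, N m; "tool_pos": TCP position; "tcp_rot": TCP orientation; "ft_force": force on the tool from outside, world axes, zero at the start; "wrist_torque": the same for the moment, N m; "finger_gap": finger opening in mm; "grip_force": force on a finger pad.
Only numpy, scipy, OpenCV 4.12 (cv2) and the standard library are available. Lean on these libraries where they do the work, as an engineer would, in place of code of your own. Each camera call takes 0.05 s, during which the arm holds its last target. There are 200 camera calls.

### The job

Push the loose end board up against the edge of the pull-out shelf, so that its bolt runs into the open hook of the cam lock, then turn the cam clockwise, about half a turn, until the hook has drawn the bolt up tight. How far that is depends on how deep the bolt happens to be screwed in, so go by feel: stop once the wing has gone firm and do not force it, or the particleboard crushes. Leave the other things on and around the shelf where they are, and let go.

Things in the scene. Friction and masses are not known exactly. Their poses are not given: they have to be found in the camera images.
- shelf: Fixed bare particleboard shelf on two steel runners, 220 (x) by 235 (y) mm, top face 42 mm above the work surface. Origin on the work surface straight under the cam's axis; z up. The edge that the end board closes against is at y = +75 mm; the board slides along y. At y = -148 to -160 mm stands a fixed end board, top 77 mm high; a 12 mm lip runs along the +x edge.
- board: Loose end board, particleboard with white outer face, 200 (x) by 16 (y) by 70 mm high, upright on a slide along the shelf's y, top 72 mm above the work surface. Origin at the foot of its inner face, mid width, same axes as the shelf: y in the shelf's frame is 75 mm when closed, 91 to 111 mm at the start. Slides stiffly (about 2 N), stays where left, stops hard at the edge. Carries the bolt.
- cam_plate: Square steel base plate 80 mm, on the shelf top (origin on the cam's axis, 42 mm above the work surface), same axes as the shelf. Carries the cam. The board's ball-headed steel bolt (head 8 mm, stem 4 mm, 55 mm long, give or take 2 mm, not measured) points along -y at the axis, 12.5 mm above the shelf; it must stand inside the open spiral hook before the cam turns (board within 4 mm of closed).
- cam (a joint): Turn of the cam in rad, growing clockwise seen from above; -0.3 to 0.15 at the start (hook open to the board), stops at -0.45 and 4.2. Turns freely until the hook pulls, from somewhere between 2.0 and 3.3 rad; then the pull rises 70 N per rad, torque about 0.75 N m per rad. It turns on in small jerks with sagging torque: go by the peaks, in steps of 0.03 rad. Stays where left.
- cam_grip (a point): Middle of the cam's wing, a dark steel bar 54 mm long, 12 mm wide, 26 mm tall above the 72 mm cam disc, x axis along the bar. On the cam's axis, 78 mm above the work surface; the bar spans 64 to 90 mm. It lies along the shelf's x when the joint reads 0. Firm is when it takes 0.3 to 0.4 N m to turn on; under 0.25 it is still loose, from 0.45 the board crushes. A pinched wing yields about 0.1 rad.
- tin: Bystander: stainless scouring tin with cap, 52 mm across, 66 mm tall, standing on the shelf; origin under its centre.
- brush: Bystander: wooden-handled dish brush, 200 mm long, lying on the shelf along its -x edge.
- spray: Bystander: empty trigger spray bottle, 76 mm across, 224 mm tall, standing to the right; origin under its centre.
- caddy: Bystander: lime plastic caddy 150 by 240 by 90 mm with a 150 mm high carrying bow, standing to the left; origin under its centre.
- dish: Bystander: white ceramic soap dish, 100 mm across, 30 mm tall, on the left; origin under its centre.

How it is judged (in metres and radians):
On the way, in this order (a step that is already met when the one before it is completed fails the run):
1. the end board is pushed up to the shelf edge (gap under 4 mm) (y of board in the frame of shelf below 0.079 m), for 0.2 s.
2. the cam's hook pulls on the bolt with more than 16 N (contact force between cam_plate and board above 16 N), for 0.3 s.
At the end, for the whole second after the job is handed in: The end board lies against the shelf edge (gap under 1.5 mm), the cam has been turned past 2.0 rad and, left alone, its hook still pulls on the bolt with more than 16 N; the robot touches nothing (y of board in the frame of shelf below 0.0765 m and contact force between cam_plate and board above 16 N and value of joint cam above 2 rad).
It fails at once if the cam is forced: hook on bolt above 48 N (contact force between cam_plate and board above 48 N).
It fails at once if a bystander is knocked more than 30 mm (distance of any of tin, brush, spray, caddy, dish from where it was at the start of the episode above 0.03 m).
It also fails if it takes over 72 s, if anything falls off the work surface, if the arm or the gripper's body presses on something with over 40 N, if the wrist force passes 120 N, or if a joint passes its speed limit or range.

## Working session

There is one attempt and no reset: what is moved stays moved. The work goes in short steps, Python scripts to look and compute and a shell command to move; the robot and the scene stay as the last step left them, time stands still between calls to the robot, and variables do not carry over. Pictures are saved under pics/ and viewed, at most 10 in all, crops included, and the job is handed in when it is done.

```bash
mkdir -p pics
python3 - <<'E'
from bench import status, eyes, r
import cv2
for n in ("scene","side"):
    s=eyes.snapshot(n); cv2.imwrite(f"pics/{n}0.png",s["img"][:,:,::-1]); print(n,s["mtx"].tolist(),s["R"].tolist(),s["t"].tolist())
print(status.sense())
E
```

```text
scene [[530.3704521847434, 0.0, 320.7024934914782], [0.0, 530.3704521847434, 242.22287450525], [0.0, 0.0, 1.0]] [[-0.7055700572241179, 0.7086346052215191, -0.0028090267525421766], [0.5590267721611745, 0.5541643858991921, -0.6167583817087767], [-0.4354996697539652, -0.4367365678341042, -0.7871475134691551]] [386.20932954419766, -268.14304893186136, 1671.6654655736645]
side [[519.4231592019426, 0.0, 317.5969192249956], [0.0, 519.4231592019426, 245.46187502029437], [0.0, 0.0, 1.0]] [[0.7497652770054224, -0.6613100939373743, -0.02282518463283746], [-0.3985956130858772, -0.42383910130527686, -0.8133154083339557], [0.5281794833441333, 0.618893670884811, -0.581375143528727]] [-391.08337657243584, 267.6977458932737, 1086.7200883213607]
{'time': 0.1, 'joint_pos': array([ 6.43751778e+01,  7.51239594e+00,  8.53244537e+01, -4.53593517e-04,
        8.72605793e+01, -4.89353105e+00]), 'qd': array([ 0.03000015, -0.1336918 , -0.08977427, -0.04848812,  0.04527542,
        0.05524285]), 'joint_efforts': array([ 9.15109013e-04, -5.70947957e+01, -5.01944518e+01, -1.86604630e-04,
        8.11912876e-03, -3.85200607e-06]), 'tool_pos': array([212.13179126, 560.64196926, 190.91899076]), 'tcp_rot': array([-1.79902887e+02, -7.85973440e-03,  1.59268724e+02]), 'ft_force': array([ 0.01452483,  0.30208502, -0.10094034]), 'wrist_torque': array([-0.01793638, -0.02031159,  0.03116152]), 'grip_force': 0.0, 'finger_gap': 85.388546088102}
```

View pics/scene0.png

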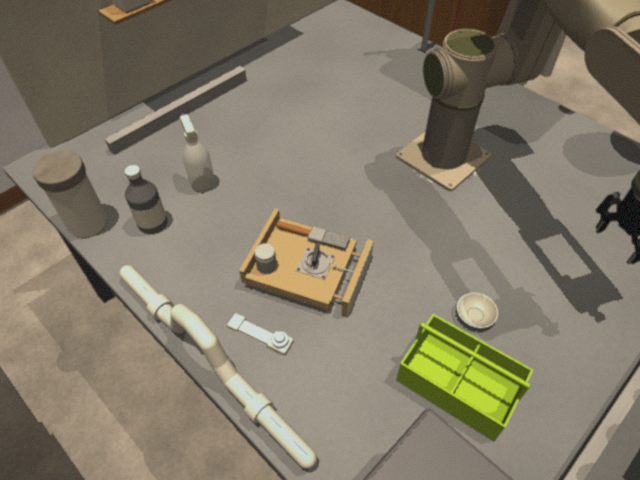

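View pics/side0.png

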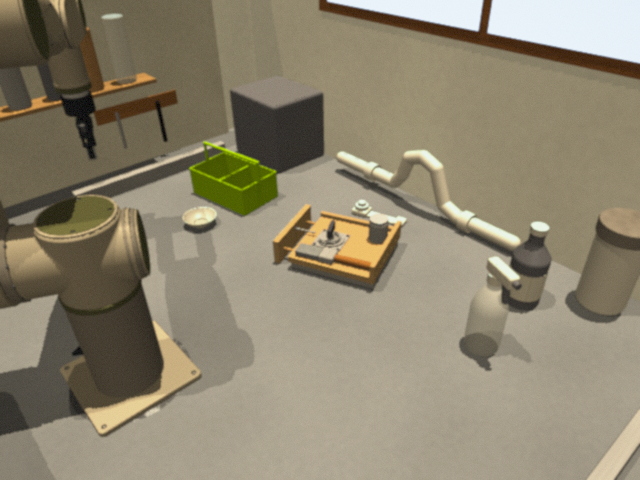

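Scene: shelf at about (305,262), loose board (357,275), cam (316,260), tin (265,257). Side: board (293,235), cam (330,238). I'll crop both to get exact corners.

Run:
```python
import cv2
a=cv2.imread("pics/scene0.png")[205:320,230:385]; b=cv2.imread("pics/side0.png")[195:295,265:410]
cv2.imwrite("pics/c1.png",cv2.resize(a,None,fx=5,fy=5,interpolation=cv2.INTER_CUBIC))
cv2.imwrite("pics/c2.png",cv2.resize(b,None,fx=5,fy=5,interpolation=cv2.INTER_CUBIC))
```

```text
(no output)
```

View pics/c1.png

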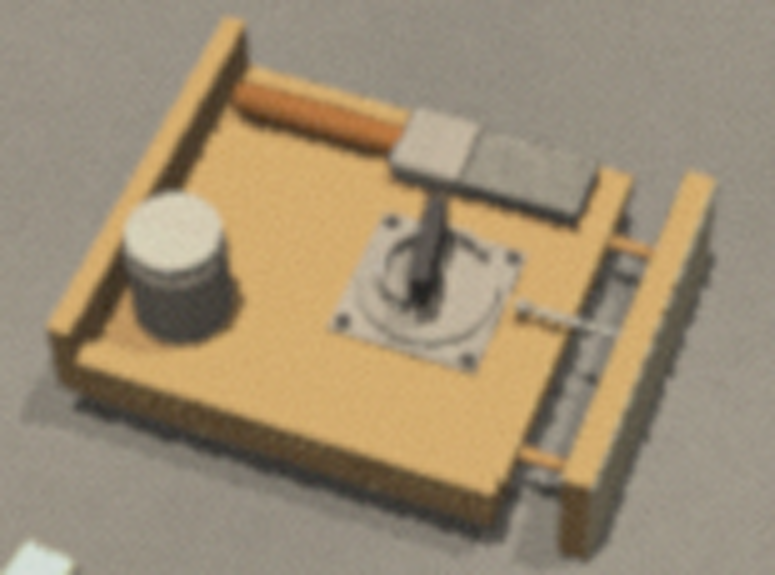

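View pics/c2.png

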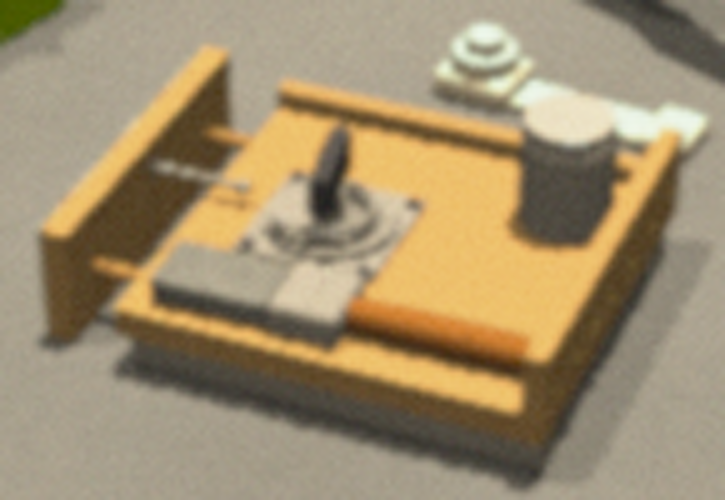

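```bash
cat > cal.py <<'E'
import numpy as np
C={"scene":([[530.3704521847434,0,320.7024934914782],[0,530.3704521847434,242.22287450525],[0,0,1]],[[-0.7055700572241179,0.7086346052215191,-0.0028090267525421766],[0.5590267721611745,0.5541643858991921,-0.6167583817087767],[-0.4354996697539652,-0.4367365678341042,-0.7871475134691551]],[386.20932954419766,-268.14304893186136,1671.6654655736645]),
"side":([[519.4231592019426,0,317.5969192249956],[0,519.4231592019426,245.46187502029437],[0,0,1]],[[0.7497652770054224,-0.6613100939373743,-0.02282518463283746],[-0.3985956130858772,-0.42383910130527686,-0.8133154083339557],[0.5281794833441333,0.618893670884811,-0.581375143528727]],[-391.08337657243584,267.6977458932737,1086.7200883213607])}
def proj(n,X):
    K,R,t=map(np.array,C[n]); c=K@(R@X+t); return c[:2]/c[2]
def ray(n,uv,z):
    K,R,t=map(np.array,C[n]); d=R.T@np.linalg.solve(K,[*uv,1]); o=-R.T@t
    return o+d*(z-o[2])/d[2]
E
python3 - <<'E'
from cal import *
from scipy.optimize import least_squares
off={"scene":np.array([230,205]),"side":np.array([265,195])}
# (cam, crop px, local x,y,z, board?)
P=[("scene",(225,15),-110,-160,77,0),("scene",(50,330),110,-160,77,0),("scene",(632,175),-110,75,42,0),
("scene",(387,212),-40,-40,44,0),("scene",(525,248),-40,40,44,0),("scene",(475,372),40,40,44,0),("scene",(330,328),40,-40,44,0),
("scene",(688,172),-100,0,72,1),("scene",(715,180),-100,16,72,1),("scene",(562,487),100,0,72,1),("scene",(592,492),100,16,72,1),
("side",(292,172),40,40,44,0),("side",(425,205),40,-40,44,0),("side",(240,240),-40,40,44,0),
("side",(208,45),100,16,72,1),("side",(230,52),100,0,72,1),("side",(42,232),-100,16,72,1),("side",(68,240),-100,0,72,1),
("side",(525,360),-110,-148,77,0),("side",(548,362),-110,-160,77,0)]
def f(p):
    x,y,a,g=p; c,s=np.cos(a),np.sin(a); o=[]
    for n,uv,lx,ly,lz,b in P:
        ly+=b*g; X=np.array([x+c*lx-s*ly,y+s*lx+c*ly,lz]); o.append(proj(n,X)-(np.array(uv)/5+off[n]))
    return np.array(o).ravel()
x0=ray("scene",(316,260),44)
r=least_squares(f,[x0[0],x0[1],0,100],loss="soft_l1")
x,y,a,g=r.x; print(x,y,np.degrees(a),g); print(f(r.x).reshape(-1,2).round(1).tolist())
for n,e in (("scene",[(438,192),(424,282)]),("side",[(345,130),(320,190)])):
    w=[ray(n,np.array(q)/5+off[n],90) for q in e]; d=w[0]-w[1]; print(n,w,np.degrees(np.arctan2(d[1],d[0])),np.hypot(*d[:2]))
for n,e,z in (("scene",(175,225),108),("side",(567,120),108)):print("tin",ray(n,np.array(e)/5+off[n],z))
E
```

```text
594.9748497706524 28.437878177882904 24.32924781295177 105.19965846720531
[[-0.4, 0.2], [-1.0, -0.5], [0.0, -0.1], [-0.7, -0.4], [0.3, 0.9], [-0.4, 0.0], [-0.8, -0.3], [-0.7, -0.7], [-0.2, -0.6], [-0.8, -2.0], [-0.4, -1.0], [-0.3, -1.2], [0.1, -1.6], [-2.1, 0.7], [-1.1, -0.6], [-0.5, -0.9], [-1.0, -1.0], [-0.7, -1.3], [-0.5, -1.5], [-0.3, -0.7]]
scene [array([571.32307513,  13.09075043,  90.        ]), array([616.05564539,  48.14636801,  90.        ])] -141.9152306784002 56.832201841902496
side [array([613.56841097,  35.24239149,  90.        ]), array([565.63630072,   2.50351747,  90.        ])] 34.33408901454004 58.04585312139821
tin [687.30340078 -54.57164426 108.        ]
tin [684.95277864 -57.5180339  108.        ]
```

```bash
cat > go.py <<'E'
import sys, numpy as np
from scipy.spatial.transform import Rotation as Ro
from bench import status
from cal import *
A=np.radians(24.33); X0=np.array([595,28.4])
def loc(p): d=np.array(p[:2])-X0; return np.array([np.cos(A)*d[0]+np.sin(A)*d[1],-np.sin(A)*d[0]+np.cos(A)*d[1]])
def rep():
    s=status.sense(); R=Ro.from_euler("xyz",s["tcp_rot"],degrees=True)
    print("t",round(s["time"],2),"pos",s["tool_pos"].round(1),"loc",loc(s["tool_pos"]).round(1),"rpy",s["tcp_rot"].round(1),"J6",s["joint_pos"][5].round(1),"F",s["ft_force"].round(1),"M",s["wrist_torque"].round(3),"gap",round(s["finger_gap"],1),"grip",round(s["grip_force"],1))
    return s,R
def to(lx,ly,z,yaw):
    s,R=rep(); w=X0+[np.cos(A)*lx-np.sin(A)*ly,np.sin(A)*lx+np.cos(A)*ly]
    T=Ro.from_euler("xyz",[180,0,yaw],degrees=True)
    print("world",w,"shift cm",(R.inv().apply(np.array([*w,z])-s["tool_pos"])/10).round(2),"rotvec",(R.inv()*T).as_rotvec().round(3))
if __name__=="__main__":
    a=list(map(float,sys.argv[1:])); to(*a) if a else rep()
E
python3 go.py 0 165 150 -155.7; python3 -c "
from cal import *
print(ray('scene',(477,310),15),ray('side',(200,217),15),'caddy',ray('scene',(463,385),45),'bow',ray('side',(206,146),150),ray('side',(257,162),150))"
```

```text
t 0.1 pos [212.1 560.6 190.9] loc [-129.6  642.7] rpy [-179.9   -0.   159.3] J6 -4.9 F [ 0.   0.3 -0.1] M [-0.018 -0.02   0.031] gap 85.4 grip 0.0
world [527.02140055 178.74596774] shift cm [-42.97 -24.56   4.13] rotvec [-0.002 -0.001 -0.786]
[400.40558225 399.01537017  15.        ] [416.4699801  411.91688405  15.        ] caddy [600.21077443 491.97544109  45.        ] bow [553.76536686 564.54045715 150.        ] [603.97261867 360.12303556 150.        ]
```

```bash
python3 -m handwheel '{"series": [[[-4,-2.3,0.4,0,0,-0.08,0.5],[-8.5,-4.9,0.8,0,0,-0.16,0],[-13,-7.4,1.2,0,0,-0.24,0],[-17.5,-10,1.6,0,0,-0.32,0],[-22,-12.6,2,0,0,-0.4,0],[-26.5,-15.1,2.5,0,0,-0.48,0],[-31,-17.7,3,0,0,-0.56,0],[-35.5,-20.3,3.4,0,0,-0.64,0],[-39.5,-22.5,3.8,0,0,-0.72,0],[-43,-24.6,4.1,0,0,-0.786,0],[-43,-24.6,4.1,0,0,-0.786,0],[-43,-24.6,4.1,0,0,-0.786,0]]]}' 60; python3 go.py 0 165 45 -155.7
```

```text
time: 1.6
tool_pos: [526.9, 179.1, 150.4]
tcp_rot: [180.0, -0.1, -155.8]
ft_force: [-1.4, -0.9, 0.1]
finger_gap: -0.2
grip_force: 0.0
t 1.6 pos [526.9 179.1 150.4] loc [  0.  165.3] rpy [ 1.800e+02 -1.000e-01 -1.558e+02] J6 -100.8 F [-1.4 -0.9  0.1] M [-0.004  0.014 -0.047] gap -0.2 grip 0.0
world [527.02140055 178.74596774] shift cm [-1.000e-02 -4.000e-02  1.054e+01] rotvec [ 0.001 -0.001 -0.001]
```

```bash
python3 -m handwheel '{"series": [[[0,0,3,0,0,0,0],[0,0,6,0,0,0,0],[0,0,8.5,0,0,0,0],[0,0,10.5,0,0,0,0],[0,0,10.5,0,0,0,0],[0,-0.8,10.5,0,0,0,0],[0,-1.6,10.5,0,0,0,0],[0,-2.2,10.5,0,0,0,0],[0,-2.6,10.5,0,0,0,0],[0,-2.8,10.5,0,0,0,0],[0,-3.0,10.5,0,0,0,0],[0,-3.2,10.5,0,0,0,0]]]}'; python3 go.py
```

```text
time: 3.1
tool_pos: [540.6, 149.7, 45.8]
tcp_rot: [180.0, -0.0, -155.7]
ft_force: [0.9, 0.1, 0.5]
finger_gap: -0.4
grip_force: 0.0
t 3.1 pos [540.6 149.7  45.8] loc [  0.4 133. ] rpy [ 180.    -0.  -155.7] J6 -104.1 F [0.9 0.1 0.5] M [-0.022 -0.021  0.009] gap -0.4 grip 0.0
```

```bash
python3 -m handwheel '{"series": [[[0,-0.25,0,0,0,0,0],[0,-0.5,0,0,0,0,0],[0,-0.75,0,0,0,0,0],[0,-1,0,0,0,0,0],[0,-1.25,0,0,0,0,0],[0,-1.5,0,0,0,0,0],[0,-1.7,0,0,0,0,0],[0,-1.9,0,0,0,0,0],[0,-2.0,0,0,0,0,0],[0,-2.1,0,0,0,0,0]]]}'; python3 go.py
python3 - <<'E'
from bench import eyes
import cv2
s=eyes.snapshot("scene")["img"][205:320,230:385,::-1]
cv2.imwrite("pics/c3.png",cv2.resize(s,None,fx=5,fy=5,interpolation=cv2.INTER_CUBIC))
E
```

```text
time: 4.35
tool_pos: [549.3, 130.5, 45.9]
tcp_rot: [180.0, -0.0, -155.7]
ft_force: [0.9, -0.2, 0.2]
finger_gap: -0.1
grip_force: 0.0
t 4.35 pos [549.3 130.5  45.9] loc [  0.4 111.9] rpy [ 180.    -0.  -155.7] J6 -106.1 F [ 0.9 -0.2  0.2] M [ 0.015 -0.01   0.02 ] gap -0.1 grip 0.0
```

View pics/c3.png

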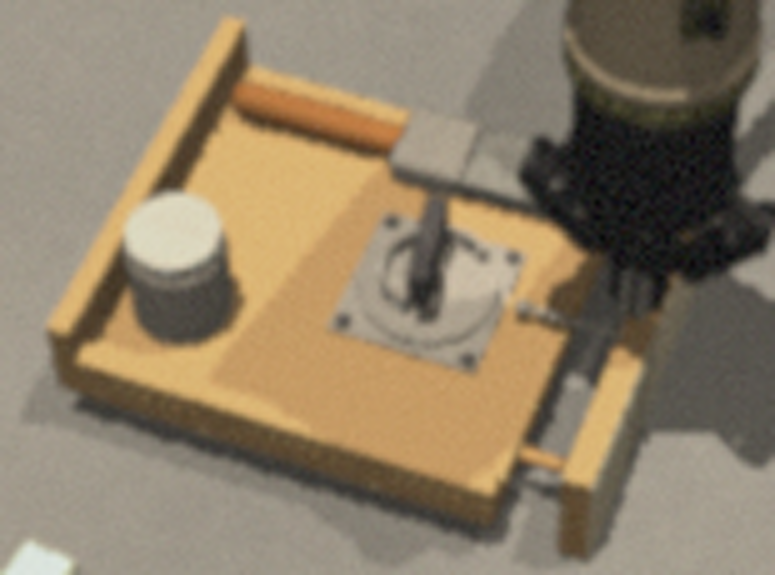

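Run:
```python
from go import *
for n,o in (("scene",(230,205)),("side",(265,195))):
    for z in (45.9,72,100,150): print(n,z,((proj(n,np.array([549.3,130.5,z]))-o)*5).round())
    for ly in (105,121): print(n,ly,[((proj(n,np.array([X0[0]+np.cos(A)*x-np.sin(A)*ly,X0[1]+np.sin(A)*x+np.cos(A)*ly,72]))-o)*5).round() for x in (-100,0,100)])
from bench import eyes
import cv2
s=eyes.snapshot("side")["img"][135:295,225:425,::-1]
cv2.imwrite("pics/c4.png",cv2.resize(s,None,fx=4,fy=4,interpolation=cv2.INTER_CUBIC))
```

```text
scene 45.9 [634. 350.]
scene 72 [636. 321.]
scene 100 [639. 287.]
scene 150 [645. 226.]
scene 105 [array([684., 169.]), array([623., 316.]), array([558., 477.])]
scene 121 [array([713., 177.]), array([654., 325.]), array([589., 487.])]
side 45.9 [142. 173.]
side 72 [140. 133.]
side 100 [137.  89.]
side 150 [132.   9.]
side 105 [array([ 65., 234.]), array([151., 136.]), array([228.,  48.])]
side 121 [array([ 38., 227.]), array([124., 130.]), array([203.,  42.])]
```

View pics/c4.png

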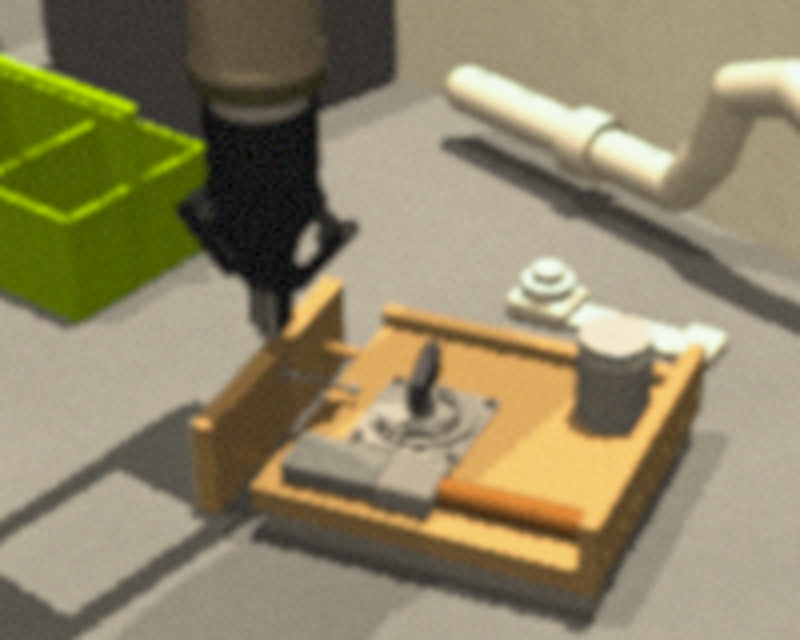

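Neither view shows the board moving: the bolt head is still at (520,308) in the scene crop. The fingers appear to end at its top edge. I need a close-up with the wrist view.

```bash
python3 go.py
python3 - <<'E'
from bench import eyes
import cv2, numpy as np
a=eyes.snapshot("scene")["img"][235:310,335:385,::-1]
w=eyes.snapshot("wrist"); b=w["img"][:,:,::-1]
a=cv2.resize(a,(400,600),interpolation=cv2.INTER_CUBIC); b=cv2.resize(b,(400,300))
cv2.imwrite("pics/c5.png",np.hstack([a,np.vstack([b,np.zeros_like(b)])]))
E
```

```text
t 4.45 pos [549.3 130.5  45.9] loc [  0.4 111.9] rpy [-180.     0.  -155.7] J6 -106.1 F [-0.6  0.2 -0.4] M [ 0.012  0.011 -0.004] gap 0.3 grip 0.0
```

View pics/c5.png

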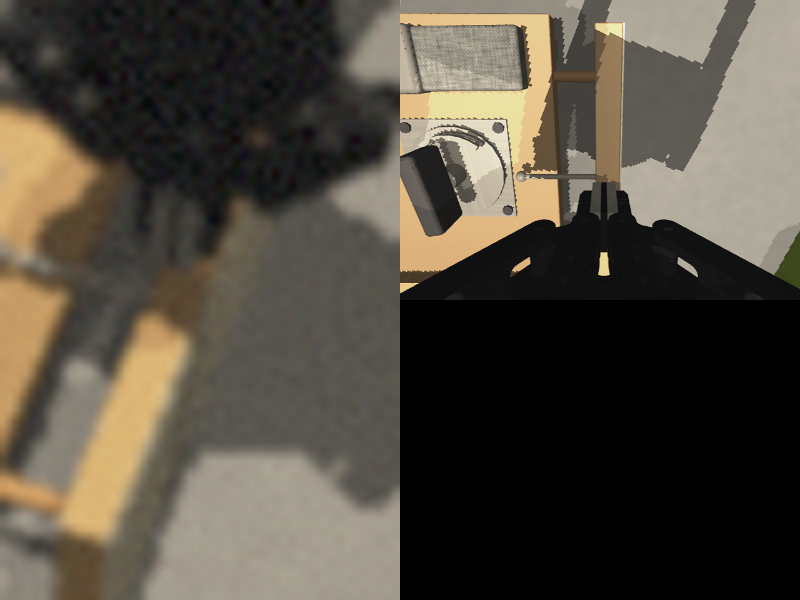

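Run:
```python
from bench import eyes
import numpy as np
from go import *
w=eyes.snapshot("wrist");K,R,t=map(np.array,(w["mtx"],w["R"],w["t"]))
def pj(X): c=K@(R@np.array(X)+t); return (c[:2]/c[2]).round(1)
print("cam",-R.T@t)
for z in (45.9,60,72,80,100):
  print(z,pj([549.3,130.5,z]))
for x in (-100,0): print([pj([X0[0]+np.cos(A)*x-np.sin(A)*l,X0[1]+np.sin(A)*x+np.cos(A)*l,72]) for l in (105,121)])
```

```text
cam [481.74007835 101.56393684 226.68972266]
45.9 [322.7 273.2]
60 [322.5 285.3]
72 [322.3 297.1]
80 [322.1 305.9]
100 [321.6 332. ]
[array([301.4,  28.5]), array([348.3,  28.5])]
[array([305.6, 296.1]), array([344.4, 296.1])]
```

```bash
python3 -m handwheel '{"series": [[[0,0.5,0,0,0,0,0],[0,1,0,0,0,0,0],[0,1.5,0,0,0,0,0],[0,2.2,0,0,0,0,0],[0,3,0,0,0,0,0],[0,3.5,0,0,0,0,0],[0,3.5,-3,0,0,0,0.3],[0,3.5,-7,0,0,0,0.7],[-3,2,-8,0,0,0,0.7],[-6,0.5,-8,0,0,0,0.7],[-6,0.5,-8,0,0,0,0.7]]]}'; python3 go.py 60 115 54 -155.7
python3 - <<'E'
from bench import eyes
import cv2, numpy as np
a=eyes.snapshot("scene")["img"][205:320,230:385,::-1]
w=eyes.snapshot("wrist"); b=w["img"][:,:,::-1]
a=cv2.resize(a,(400,297),interpolation=cv2.INTER_CUBIC); b=cv2.resize(b,(400,300))
cv2.imwrite("pics/c6.png",np.vstack([a,b]))
E
```

```text
time: 5.98
tool_pos: [603.3, 159.7, 125.7]
tcp_rot: [-180.0, 0.0, -155.7]
ft_force: [-0.4, -0.7, 0.4]
finger_gap: 59.6
grip_force: 0.0
t 5.97 pos [603.3 159.7 125.7] loc [ 61.6 116.2] rpy [-180.     0.  -155.7] J6 -104.1 F [-0.4 -0.7  0.4] M [0.016 0.019 0.037] gap 59.6 grip 0.0
world [602.29223714 157.90607429] shift cm [ 0.17 -0.12  7.17] rotvec [-0.     0.    -0.001]
```

View pics/c6.png

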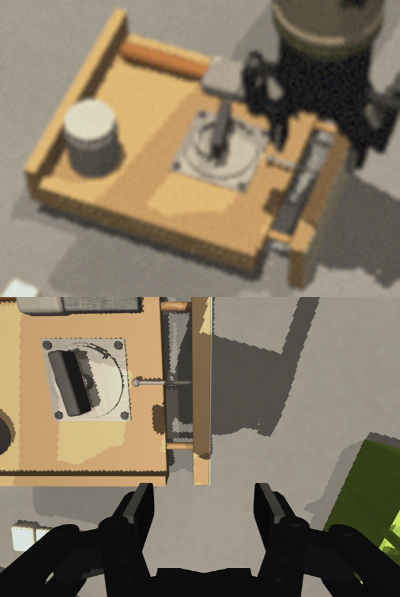

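The board is unmoved and the open fingers stand astride it: board at columns 193–212, pads centred near 205 in the wrist half. I'll go down, pinch it and draw it in.

```bash
python3 -m handwheel '{"series": [[[0.1,-0.1,2,0,0,0,0.7],[0.1,-0.1,4,0,0,0,0.7],[0.1,-0.1,6,0,0,0,0.7],[0.1,-0.1,7,0,0,0,0.7],[0.1,-0.1,7,0,0,0,0.7],[0.1,-0.1,7,0,0,0,0.3],[0.1,-0.1,7,0,0,0,0],[0.1,-0.1,7,0,0,0,0],[0.1,-0.1,7,0,0,0,0],[0.1,-0.1,7,0,0,0,0]]]}' 20; python3 go.py
```

```text
time: 7.32
tool_pos: [601.4, 158.5, 56.0]
tcp_rot: [-180.0, 0.0, -155.7]
ft_force: [-0.1, -0.1, -0.7]
finger_gap: 0.2
grip_force: 0.0
t 7.33 pos [601.4 158.5  56. ] loc [ 59.5 115.9] rpy [-180.     0.  -155.7] J6 -104.3 F [-0.1 -0.1 -0.7] M [ 0.077 -0.003 -0.024] gap 0.2 grip 0.0
```

The fingers closed to 0 around nothing. In every view the visible tips sit about 26 mm above the reported TCP, so the real tips may be shorter than the TCP says. I'll check by touch, lowering slowly onto the board's top.

```bash
python3 -m handwheel '{"series": [[[0,0.1,0.3,0,0,0,0],[0,0.1,0.6,0,0,0,0],[0,0.1,0.7,0,0,0,0],[0,0.1,0.8,0,0,0,0],[0,0.1,0.9,0,0,0,0],[0,0.1,1.0,0,0,0,0]]]}' 20; python3 go.py;  python3 -m handwheel '{"series": [[[0,0,0.1,0,0,0,0],[0,0,0.2,0,0,0,0]]]}'; python3 go.py
python3 - <<'E'
from bench import eyes
import cv2, numpy as np
a=eyes.snapshot("side")["img"][155:275,245:345,::-1]; b=eyes.snapshot("wrist")["img"][150:390,160:480,::-1]
cv2.imwrite("pics/c7.png",np.hstack([cv2.resize(a,(375,450),interpolation=cv2.INTER_CUBIC),cv2.resize(b,(425,450))]))
E
```

```text
time: 8.07
tool_pos: [601.0, 159.4, 45.9]
tcp_rot: [180.0, 0.0, -155.7]
ft_force: [-0.6, -0.6, 0.2]
finger_gap: 0.0
grip_force: 0.0
t 8.07 pos [601.  159.4  45.9] loc [ 59.5 116.9] rpy [ 180.     0.  -155.7] J6 -104.2 F [-0.6 -0.6  0.2] M [-0.    -0.029  0.001] gap 0.0 grip 0.0
time: 8.32
tool_pos: [601.0, 159.5, 43.8]
tcp_rot: [180.0, -0.0, -155.7]
ft_force: [0.3, -0.4, 0.6]
finger_gap: 0.1
grip_force: 0.0
t 8.32 pos [601.  159.5  43.8] loc [ 59.4 117. ] rpy [ 180.    -0.  -155.7] J6 -104.2 F [ 0.3 -0.4  0.6] M [ 0.024  0.001 -0.019] gap 0.1 grip 0.0
```

View pics/c7.png

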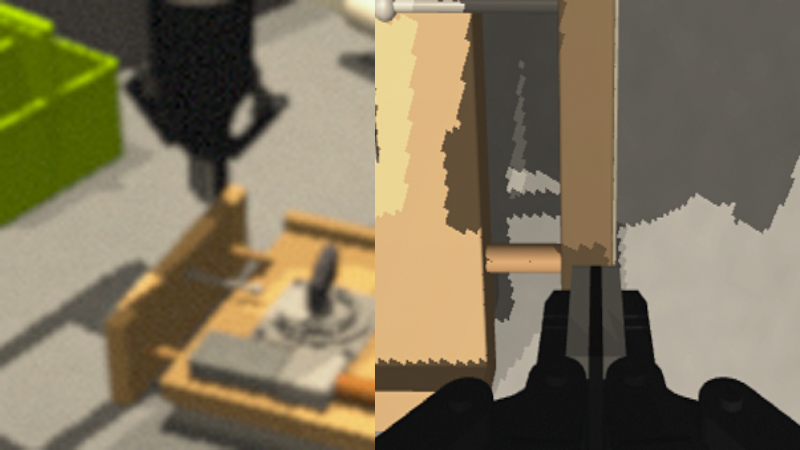

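```bash
python3 - <<'E'
from go import *
for z in (43.8,60,70,80,90): print(z,proj("side",np.array([601,159.5,z])).round(1),proj("scene",np.array([549.3,130.5,z])).round(1))
E
python3 -m handwheel '{"series": [[[0,-0.3,0.2,0,0,0,0],[0,-0.4,0.4,0,0,0,0],[0,-0.4,0.5,0,0,0,0],[0,-0.4,0.6,0,0,0,0]]]}'; python3 go.py
```

```text
43.8 [301.1 219.1] [356.7 275.5]
60 [300.9 214.2] [357.  271.9]
70 [300.7 211.2] [357.2 269.6]
80 [300.6 208.2] [357.4 267.2]
90 [300.4 205.1] [357.6 264.9]
time: 8.93
tool_pos: [602.5, 155.8, 37.7]
tcp_rot: [180.0, -0.0, -155.7]
ft_force: [0.2, -0.6, 0.2]
finger_gap: -0.0
grip_force: 0.0
t 8.93 pos [602.5 155.8  37.7] loc [ 59.3 112.9] rpy [ 180.    -0.  -155.7] J6 -104.5 F [ 0.2 -0.6  0.2] M [ 0.042 -0.022 -0.012] gap -0.0 grip 0.0
```

Both cameras put the real tip about 34 mm above the reported TCP, so contact should come near z≈37. I'll continue the touch test in 1 mm steps.

```bash
for i in 1 2 3; do python3 -m handwheel '{"series": [[[0,0,0.1,0,0,0,0],[0,0,0.1,0,0,0,0]]]}' >/dev/null; python3 go.py; done
```

```text
t 9.18 pos [602.5 155.8  36.8] loc [ 59.4 113. ] rpy [ 180.    -0.  -155.7] J6 -104.5 F [-0.4 -0.4  0.2] M [0.019 0.041 0.036] gap 0.2 grip 0.0
t 9.43 pos [602.6 155.8  35.8] loc [ 59.4 112.9] rpy [ 180.    -0.  -155.7] J6 -104.5 F [-0.2 -0.7 -0.7] M [-0.025 -0.027 -0.015] gap 0.1 grip 0.0
t 9.68 pos [602.5 155.8  34.8] loc [ 59.3 113. ] rpy [ 180.    -0.  -155.7] J6 -104.5 F [0.3 0.6 0.4] M [ 0.006 -0.002 -0.026] gap 0.0 grip 0.0
```

```bash
for i in 1 2 3 4; do python3 -m handwheel '{"series": [[[0,0,0.1,0,0,0,0],[0,0,0.1,0,0,0,0]]]}' >/dev/null; python3 go.py; done
```

```text
t 9.93 pos [602.5 155.8  33.7] loc [ 59.3 113. ] rpy [ 180.    -0.  -155.7] J6 -104.5 F [ 0.1 -0.7 -0.6] M [-0.025 -0.03  -0.012] gap -0.1 grip 0.0
t 10.18 pos [602.5 155.8  32.8] loc [ 59.3 113. ] rpy [ 180.    -0.  -155.7] J6 -104.5 F [0.8 0.2 0.6] M [-0.022 -0.021  0.046] gap -0.0 grip 0.0
t 10.43 pos [602.6 155.8  32.6] loc [ 59.4 112.9] rpy [-180.    -0.  -155.7] J6 -104.5 F [-4.2 -0.9  6. ] M [-0.069  0.606  0.024] gap -0.3 grip 3.0
t 10.68 pos [602.7 155.8  32.6] loc [ 59.5 112.9] rpy [-180.     0.  -155.7] J6 -104.5 F [-8.8 -1.3 12.6] M [-0.292  1.266  0.   ] gap 0.0 grip 6.4
```

Contact with the board's top (72 mm) came at TCP z = 32.6, so the real fingertips end 39.4 mm short of the reported TCP. I'll use that offset from here, back out and push properly.

```bash
python3 -m handwheel '{"series": [[[0,0,-0.8,0,0,0,0],[0,1,-1.5,0,0,0,0],[2,2,-1.5,0,0,0,0],[4,3,-1.5,0,0,0,0],[5.9,3,-1.5,0,0,0,0],[5.9,3,-0.5,0,0,0,0],[5.9,3,1,0,0,0,0],[5.9,3,2.2,0,0,0,0],[5.9,3,2.2,0,0,0,0]]]}' >/dev/null; python3 go.py; python3 -m handwheel '{"series": [[[0,-0.2,0,0,0,0,0],[0,-0.4,0,0,0,0,0],[0,-0.6,0,0,0,0,0],[0,-0.8,0,0,0,0,0],[0,-1,0,0,0,0,0],[0,-1.2,0,0,0,0,0]]]}'>/dev/null; python3 go.py
```

```text
t 11.8 pos [535.2 158.6   6.7] loc [ -0.8 143.3] rpy [ 180.    -0.2 -155.7] J6 -103.1 F [ 0.  -0.7 -0.5] M [-0.044 -0.006  0.012] gap 0.2 grip 0.0
t 12.55 pos [541.7 148.    9.2] loc [  0.7 130.9] rpy [ 180.     0.  -155.7] J6 -104.3 F [0.1 2.  1. ] M [0.337 0.05  0.016] gap -0.1 grip 1.0
```

```bash
python3 -m handwheel '{"series": [[[0,-0.25,0,0,0,0,0],[0,-0.5,0,0,0,0,0],[0,-0.75,0,0,0,0,0],[0,-1,0,0,0,0,0],[0,-1.25,0,0,0,0,0],[0,-1.5,0,0,0,0,0],[0,-1.75,0,0,0,0,0],[0,-2,0,0,0,0,0],[0,-2.2,0,0,0,0,0],[0,-2.4,0,0,0,0,0]]]}'>/dev/null; python3 go.py; for i in 1 2 3 4; do python3 -m handwheel '{"series": [[[0,-0.1,0,0,0,0,0],[0,-0.1,0,0,0,0,0]]]}'>/dev/null; python3 go.py; done
```

```text
t 13.8 pos [551.3 125.9   8.9] loc [  0.4 106.8] rpy [ 180.    -0.  -155.7] J6 -106.6 F [-1.7  2.3  1.2] M [0.265 0.064 0.037] gap -0.2 grip 1.0
t 14.05 pos [551.7 124.9   8.8] loc [  0.3 105.7] rpy [-180.    -0.  -155.7] J6 -106.7 F [-0.3  0.6 -0.5] M [ 0.114 -0.003 -0.027] gap -0.2 grip 0.3
t 14.3 pos [551.8 124.6   8.8] loc [  0.2 105.4] rpy [ 180.    -0.  -155.7] J6 -106.8 F [-1.9  3.7  1.6] M [ 0.578  0.265 -0.024] gap -0.0 grip 2.2
t 14.55 pos [551.8 124.5   8.7] loc [  0.2 105.4] rpy [ 179.9   -0.  -155.7] J6 -106.9 F [-3.6  9.   2. ] M [1.185 0.564 0.006] gap -0.4 grip 4.5
t 14.8 pos [551.7 124.5   8.7] loc [  0.2 105.4] rpy [ 179.8   -0.  -155.7] J6 -107.0 F [-5.7 12.1  4.5] M [ 1.766  0.874 -0.019] gap -0.1 grip 6.7
```

Hard stop at local y = 105.4 (91 + 14.4 finger half-thickness): the board is closed. Now over to the wing.

```bash
python3 -m handwheel '{"series": [[[0,0.8,0,0,0,0,0],[0,1.2,-2,0,0,0,0],[0,1.2,-5,0,0,0,0.3],[0,1.2,-9,0,0,0,0.6],[0,-1,-10,0,0,-0.05,0.6],[0,-4,-10,0,0,-0.1,0.6],[0,-7,-10,0,0,-0.15,0.6],[0,-9.5,-10,0,0,-0.2,0.6],[0,-10.5,-10,0,0,-0.204,0.6],[0,-10.5,-10,0,0,-0.204,0.6]]]}' ; python3 go.py 0 0 28 -144
python3 - <<'E'
from bench import eyes
import cv2, numpy as np
a=eyes.snapshot("side")["img"][155:285,245:405,::-1]; w=eyes.snapshot("wrist");b=w["img"][:,:,::-1]
K,R,t=map(np.array,(w["mtx"],w["R"],w["t"]))
from go import X0,A
b=np.ascontiguousarray(b)
cv2.imwrite("pics/w.png",b)
cv2.imwrite("pics/c8.png",np.hstack([cv2.resize(a,(320,260),interpolation=cv2.INTER_CUBIC),cv2.resize(b,(347,260))]) if 0 else np.hstack([cv2.resize(a,(350,480)),b[:,100:550]]))
for nm,p in (("axis90",[*X0,90]),("tcp",None)):
    if p is None: continue
    c=K@(R@np.array(p)+t); print(nm,c[:2]/c[2])
E
```

```text
time: 16.05
tool_pos: [596.4, 26.3, 109.6]
tcp_rot: [-180.0, 0.0, -144.1]
ft_force: [-0.7, -0.3, -0.1]
finger_gap: 51.2
grip_force: 0.0
t 16.05 pos [596.4  26.3 109.6] loc [ 0.5 -2.5] rpy [-180.     0.  -144.1] J6 -128.3 F [-0.7 -0.3 -0.1] M [0.014 0.013 0.005] gap 51.2 grip 0.0
world [595.   28.4] shift cm [-0.    0.26  8.16] rotvec [-0.001  0.    -0.002]
axis90 [327.19750298 258.40295503]
```

View pics/c8.png

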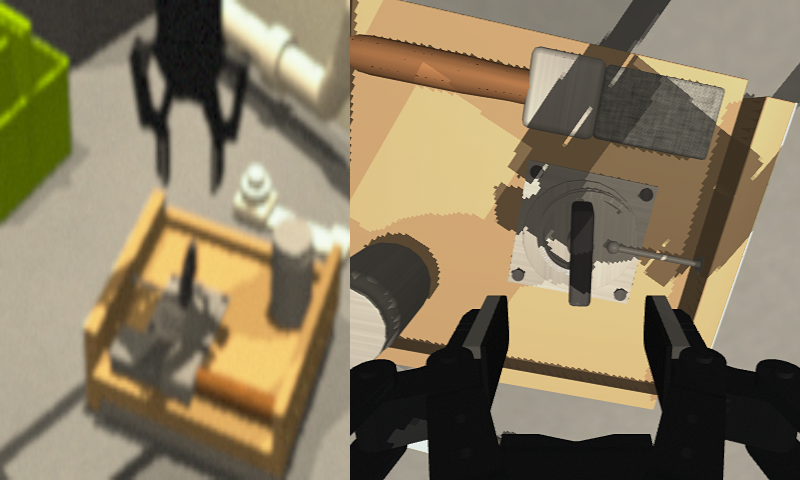

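Board closed, bolt ball inside the open hook (612,246), and the wing upright in the wrist view at column 581, in line with the tool. Down and grip.

```bash
python3 -m handwheel '{"series": [[[0,0.3,2,0,0,0,0.6],[0,0.3,4,0,0,0,0.6],[0,0.3,6,0,0,0,0.6],[0,0.3,7.5,0,0,0,0.6],[0,0.3,8.2,0,0,0,0.6],[0,0.3,8.2,0,0,0,0.3],[0,0.3,8.2,0,0,0,0],[0,0.3,8.2,0,0,0,0],[0,0.3,8.2,0,0,0,0],[0,0.3,8.2,0,0,0,0]]]}' 60 >/dev/null; python3 go.py
```

```text
t 17.4 pos [595.2  29.2  28. ] loc [0.5 0.6] rpy [-1.799e+02  1.000e-01 -1.440e+02] J6 -128.1 F [-1.9  0.6  5.8] M [0.14  0.346 0.032] gap 11.1 grip 59.5
```

```bash
python3 -m handwheel '{"series": [[[0,0,-0.1,0,0,0.15,0],[0,0,-0.1,0,0,0.3,0],[0,0,-0.1,0,0,0.45,0],[0,0,-0.1,0,0,0.6,0],[0,0,-0.1,0,0,0.75,0],[0,0,-0.1,0,0,0.9,0],[0,0,-0.1,0,0,1.05,0],[0,0,-0.1,0,0,1.2,0],[0,0,-0.1,0,0,1.35,0],[0,0,-0.1,0,0,1.5,0],[0,0,-0.1,0,0,1.65,0],[0,0,-0.1,0,0,1.8,0]]]}' >/dev/null; python3 go.py;  python3 -m handwheel '{"series": [[[0,0,0,0,0,0.1,0],[0,0,0,0,0,0.2,0],[0,0,0,0,0,0.3,0],[0,0,0,0,0,0.3,0]]]}' >/dev/null; python3 go.py
```

```text
t 18.9 pos [595.1  29.2  28. ] loc [0.4 0.7] rpy [179.9   0.  112.6] J6 -24.7 F [ 1.9  0.5 -1. ] M [ 0.058 -0.31   0.207] gap 10.7 grip 58.9
t 19.4 pos [595.1  29.2  28.1] loc [0.4 0.7] rpy [179.9   0.   95.7] J6 -7.8 F [ 3.1  1.1 -2. ] M [ 0.114 -0.597 -0.166] gap 10.6 grip 59.0
```

```bash
cat > q.py <<'E'
from bench import status
import numpy as np
s=status.sense(); print("t %.2f cam %.3f Mz %.3f F %s grip %.0f gap %.1f"%(s["time"],np.radians(204.33-s["tcp_rot"][2]),s["wrist_torque"][2],s["ft_force"].round(1),s["grip_force"],s["finger_gap"]))
E
for i in 1 2 3 4 5 6 7 8 9 10; do python3 -m handwheel '{"series": [[[0,0,0,0,0,0.03,0]]]}' >/dev/null; python3 q.py; done
```

```text
t 19.52 cam 1.926 Mz 0.101 F [ 4.3  1.  -2.4] grip 59 gap 10.7
t 19.65 cam 1.957 Mz 0.020 F [ 4.3  1.2 -2.4] grip 59 gap 10.6
t 19.77 cam 1.987 Mz 0.097 F [ 5.5  2.1 -3.1] grip 59 gap 10.5
t 19.90 cam 2.017 Mz 0.060 F [ 5.2  1.1 -3.6] grip 59 gap 11.0
t 20.02 cam 2.047 Mz 0.111 F [ 4.8  2.  -2. ] grip 59 gap 10.8
t 20.15 cam 2.077 Mz 0.050 F [ 5.5  1.6 -2.8] grip 59 gap 10.7
t 20.27 cam 2.107 Mz 0.095 F [ 5.2  0.4 -2.9] grip 59 gap 10.7
t 20.40 cam 2.137 Mz 0.072 F [ 4.9  0.9 -2.1] grip 59 gap 10.8
t 20.52 cam 2.167 Mz 0.043 F [ 5.   1.6 -2.3] grip 59 gap 10.7
t 20.65 cam 2.197 Mz 0.082 F [ 5.1  1.1 -2. ] grip 59 gap 10.7
```

```bash
for i in $(seq 15); do python3 -m handwheel '{"series": [[[0,0,0,0,0,0.03,0]]]}' >/dev/null; python3 q.py; done
```

```text
t 20.77 cam 2.227 Mz 0.064 F [ 5.6  0.7 -3. ] grip 59 gap 10.8
t 20.90 cam 2.257 Mz 0.057 F [ 5.6  2.  -2.5] grip 59 gap 11.0
t 21.02 cam 2.287 Mz 0.137 F [ 5.5  1.3 -2.4] grip 59 gap 10.7
t 21.15 cam 2.317 Mz 0.108 F [ 4.2  1.  -3.1] grip 59 gap 10.8
t 21.27 cam 2.347 Mz 0.130 F [ 5.4  2.2 -3.1] grip 59 gap 10.9
t 21.40 cam 2.377 Mz 0.002 F [ 5.3  1.7 -1.8] grip 59 gap 10.9
t 21.52 cam 2.407 Mz 0.060 F [ 5.4  1.4 -2.2] grip 59 gap 10.5
t 21.65 cam 2.437 Mz 0.085 F [ 5.5  1.5 -3.1] grip 59 gap 11.0
t 21.77 cam 2.467 Mz 0.006 F [ 5.   1.2 -3. ] grip 59 gap 10.7
t 21.90 cam 2.497 Mz 0.056 F [ 5.5  2.1 -3. ] grip 59 gap 10.7
t 22.02 cam 2.527 Mz 0.047 F [ 5.9  0.9 -2.5] grip 59 gap 10.6
t 22.15 cam 2.557 Mz 0.108 F [ 4.7  1.1 -2.8] grip 59 gap 10.7
t 22.27 cam 2.587 Mz 0.067 F [ 5.1  1.3 -2.9] grip 59 gap 10.5
t 22.40 cam 2.617 Mz 0.085 F [ 5.8  1.5 -3.2] grip 59 gap 10.6
t 22.52 cam 2.647 Mz 0.094 F [ 5.6  1.9 -3.1] grip 59 gap 11.1
```

```bash
for i in $(seq 14); do python3 -m handwheel '{"series": [[[0,0,0,0,0,0.03,0]]]}' >/dev/null; python3 q.py; done
```

```text
t 22.65 cam 2.677 Mz 0.107 F [ 5.3  1.8 -2.1] grip 59 gap 10.4
t 22.77 cam 2.707 Mz 0.148 F [ 5.5  1.5 -1.5] grip 59 gap 11.0
t 22.90 cam 2.737 Mz 0.149 F [ 6.2  1.6 -2. ] grip 59 gap 10.9
t 23.02 cam 2.767 Mz 0.187 F [ 4.8  1.3 -2.2] grip 59 gap 10.9
t 23.15 cam 2.797 Mz 0.183 F [ 5.8  1.2 -2.7] grip 59 gap 11.3
t 23.27 cam 2.827 Mz 0.242 F [ 5.2  1.4 -2.1] grip 59 gap 11.2
t 23.40 cam 2.857 Mz 0.196 F [ 5.5  1.9 -1.6] grip 59 gap 10.8
t 23.52 cam 2.887 Mz 0.260 F [ 5.3  1.5 -3.5] grip 59 gap 10.8
t 23.65 cam 2.917 Mz 0.190 F [ 5.6  1.3 -4.1] grip 59 gap 10.8
t 23.77 cam 2.947 Mz 0.138 F [ 4.5  1.4 -2.3] grip 59 gap 10.8
t 23.90 cam 2.977 Mz 0.259 F [ 5.4  1.3 -2.2] grip 59 gap 10.6
t 24.02 cam 3.007 Mz 0.194 F [ 5.3  1.4 -2.1] grip 59 gap 10.8
t 24.15 cam 3.037 Mz 0.221 F [ 5.1  1.  -3.3] grip 59 gap 10.4
t 24.27 cam 3.067 Mz 0.252 F [ 4.5  2.3 -2.6] grip 59 gap 10.7
```

```bash
for i in $(seq 4); do python3 -m handwheel '{"series": [[[0,0,0,0,0,0.03,0]]]}' >/dev/null; python3 q.py; done
```

```text
t 24.40 cam 3.097 Mz 0.321 F [ 5.8  1.1 -3.6] grip 59 gap 11.0
t 24.52 cam 3.127 Mz 0.220 F [ 6.   1.8 -2.6] grip 59 gap 10.4
t 24.65 cam 3.157 Mz 0.302 F [ 4.3  1.8 -1.9] grip 59 gap 10.5
t 24.77 cam 3.187 Mz 0.349 F [ 4.6  1.8 -2.4] grip 59 gap 10.6
```

Peaks have reached about 0.35 N m, in the firm band. I'll let go and lift clear.

```bash
python3 -m handwheel '{"series": [[[0,0,0,0,0,0,0.3],[0,0,0,0,0,0,0.6],[0,0,0,0,0,0,0.6],[0,0,0,0,0,0,0.6],[0,0,-2,0,0,0,0.6],[0,0,-5,0,0,0,0.6],[0,0,-9,0,0,0,0.6],[0,0,-13,0,0,0,0.6],[0,0,-15,0,0,0,0.6],[0,0,-15,0,0,0,0.6]]]}' >/dev/null; python3 q.py
python3 - <<'E'
from bench import eyes
import cv2, numpy as np
a=eyes.snapshot("side")["img"][185:295,245:405,::-1]; b=eyes.snapshot("wrist")["img"][:,:,::-1]
cv2.imwrite("pics/c9.png",np.hstack([cv2.resize(a,(440,300)),cv2.resize(b,(360,300))]))
E
```

```text
t 26.02 cam 3.186 Mz -0.005 F [ 0.1  0.8 -0.3] grip 0 gap 51.1
```

```bash
python3 -c "
from bench import r
print(r.hand_in())"
```

```text
the job is handed in; nothing more can be done
None
```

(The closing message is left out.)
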